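Shim the rocking bench balance level

TASK

The bench balance leans and rocks because its front right foot, the bare brass one, is too short. Using only the fingertips or the outside of the fingers, push the yellow wedge along the worktop, thin end first, under that foot until the balance stands level and the rocking stops, then take the hand away and leave the wedge there. Do not pick anything up, do not shove the balance out of its place, and leave the vial, the petri dish and the blue knob where they stand.

Things in the scene. Friction and masses are not known exactly. Their poses are not given: they have to be found in the camera images.
- balance: Loose low bench balance, 1.3 kg, case 150 (x) by 165 (y) mm, its underside 26 and top 59 mm above the feet plane. Origin: under the middle, in the plane of the three rubber feet; z normal to that plane (vertical when level). Front (display) to -x, right side -y. Feet at x +-58, y +-65 mm, round-bottomed, 18 mm thick; the one at -58, -65 is brass and 7 mm short. Leans about 0.08 rad to it at first.
- balance_pan (a point): Centre of the top of the round steel pan (104 mm across) on the balance, balance frame +18, 0, +66.5 mm.
- short_foot (a point): Lowest point of the brass foot (balance frame -58, -65, +7 mm), 17 mm behind the front face of the case. Carries about 2 N on the worktop at first; stands 7 mm above it when the balance is level. The push takes about 5 N and doubles once the balance is level; pushed farther, the wedge jams and shoves the balance along.
- wedge: Loose yellow plastic wedge, 0.09 kg, 88 long, 44 mm wide. Origin: centre of its underside, x to the thin end, z up. Ramp from 13 mm high at x -28 to 1.5 mm at x +44 mm. Lies before the brass foot, up to 25 mm aside and 0.25 rad askew. Level when the foot is at wedge x = +10 mm, 34 mm from the thin end; 1 mm of push lifts 0.16 mm. Stays where it is left.
- wedge_heel (a point): Middle of the upright flat back of the wedge's heel block, the face to push (wedge frame -44, 0, +11 mm). The block is 22 mm high, 16 mm long, 44 mm wide.
- wedge_mark (a point): Black line across the ramp at wedge x = -4.7 mm. With wedge square and balance level it lies about 2 mm behind the front face of the case, just hidden from straight above.
- vial: Red-capped glass sample vial, 23 mm across and 54 mm high, standing loose in front of the left part of the balance. Origin at the centre of its base. Leave alone.
- petri: Petri dish with lid, 62 mm across, 16 mm high, loose to the left of the balance. Origin at the centre of its base. Leave alone.
- blue_knob: Blue plastic knob, 57 mm across, 51 mm high, loose to the right of the balance; the room wall with sockets stands farther right and beyond, slanting across 0.65 m or more from the robot, so swing the arm in drawn in. Origin at the centre of its base. Leave alone.
Mind the look-alikes: they are no part of the job. What is shaped like the wedge but purple is not meant.

How it is judged:
By the outcome, as a careful person would: the job done as asked, in the order asked, and still so for the second after the job is handed in, with the robot touching nothing.
It also fails if it takes over 54 s, if anything falls off the work surface, if the arm or the gripper's body presses on something with over 40 N, if the wrist force passes 120 N, or if a joint passes its speed limit or range.

ROBOT

A 7-joint arm with a two-finger parallel gripper is mounted at the origin on a cart in front of the work surface, level with it; the furniture and walls round the work are solid. World frame = base frame: x ahead of the robot, y to its left, z up, the work surface at z = 0. Lengths are in m, angles in rad, forces in N, time in s.
With the tool pointing down it reaches from about 0.4 to 0.85 m from the base axis. Payload 10.4 kg.
Tool frame: the origin (TCP) lies on the centre line of the jaws, within the pads' length; the fingertips stand ctrl.tip_extent ahead of it and the grasp point (between the pads) lies 3 mm ahead of it (ctrl.tip_extent is the distance from the TCP to the fingertips, in m); z points along the fingers, y is the direction in which the jaws open and shut (so a half turn about z gives the same grasp; the last joint's range is limited). The gripper opens to 85 mm and grips with 20 to 120 N. Pads are 22 mm wide; open, the fingers measure 114 mm over their backs; the gripper's body (76 mm by 85 mm) begins 54 mm behind the grasp point. The pads swing forward as they close: fully open they stand 13 mm farther back than shut.
Start: joints at [1.265, 0.332, -0.065, 1.46, 0.022, 1.35, -0.088], TCP at [0.174, -0.6, 0.253] pointing down, gripper open.
Joint ranges: [-2.6, 2.6], [-0.5, 2.12], [-1.47, 1.34], [0.16, 2.42], [-1.27, 4.41], [0.06, 2.06], [-2.6, 2.6]. Speed limits (rad/s): [2.22, 2.22, 2.79, 2.79, 3.14, 3.14, 3.14].

INTERFACE

Orientations are given as a 3x3 rotation matrix whose columns are the frame's x, y, z axes.
In Python, from bench import readout, eyes, ctrl gives the robot as it stands. The module is installed in compiled form; this text tells all that it offers.
- The arm moves only by the shell command python3 -m crank 'ROWS' [FORCE]. ROWS is JSON, a list of rows, each a list of 3 entries, a list of its own where there are three numbers: the shift along the tool's x, y, z in m, then the turn, a rotation vector about the tool's x, y, z in degrees, then the gripper's target within -1 to 1 (fully open at 1, half-way at 0, shut at -1). A call has 1 to 10 rows; each row is the pose to reach, as a shift and turn from the pose commanded when the call began, along the tool's axes at that moment; what a row does not reach only later rows make up. A row lasts 1/10 s, in which the tool goes at most 50 mm and 8.59 degrees, less where a joint would pass 70% of its speed; a pose out of reach is approached as far as the arm can. A call with a gripper value outside its range is refused whole. The fingers move at their own pace and stop on an object; FORCE is the grip in N (left out, the last holds). Time passes only in rows, so rows that repeat a pose let the fingers close. It gives the time, the measured TCP pose, the force and the opening at its end, in the units of the state.
- readout.read_state(): the state, without advancing time (a new reading comes with each control period).
- eyes.camera(name): name is "scene" or "top" or "wrist"; returns the picture (420x560x3 uint8, red, green, blue); there is no depth.
- eyes.camera_model(name): a dict with "camera_matrix" (3x3 intrinsics, pixels), "extrinsics" (4x4, takes a point from camera to world coordinates). Camera axes: x right, y up, looking along -z (the intrinsics and any distortion apply to the point x, -y, -z); pixel columns grow to the right and rows downward; lengths in m; the calibration is good to about 2 mm. A picture is of the moment at which its call begins: read the wrist's pose just before it. camera_model takes no time and is no camera call; for the wrist camera it gives the pose at the moment of the call.
- ctrl.hand_in(): hands the job in, once; it reports no verdict.
Trained networks look in the newest picture that a camera, given by its name, has taken for a name from the list of things; names that differ only in an ending like _2 or _b are one class to them, and where a whole thing is asked for, a point or a joint stands for the part that bears it (a point fixed in the world has none). Each returns a list of dicts, best first, with "p" (0 to 1); they miss things now and then, are a little off and sometimes report something else, mostly with a low value. They report only what shows in the picture. A call takes as long as a camera call. They do not tell look-alikes from the thing itself.
- eyes.look_for(query, camera): "at" ([column, row] in pixels, amid what is visible of it).
The state is a dict: "time": time; "joints": joint angles; "qd": joint speeds; "tau": joint torques, N m; "tcp_pos": TCP position; "orientation": TCP orientation; "wrist_force": force on the tool from outside, world axes, zero at the start; "ft_torque": the same for the moment, N m; "finger_gap": opening from 0.0 (shut) to 1.0 (fully open).
Only numpy, scipy, OpenCV 4.12 (cv2) and the standard library are available. Lean on these libraries where they do the work, as an engineer would, in place of code of your own. Each camera call takes 0.05 s, during which the arm holds its last target.

## Working session

There is one attempt and no reset: what is moved stays moved. The work goes in short steps, Python scripts to look and compute and a shell command to move; the robot and the scene stay as the last step left them, time stands still between calls to the robot, and variables do not carry over. Pictures are saved under pics/ and viewed, and the job is handed in when it is done.

```bash
mkdir -p pics; ls; python3 - <<'E'
from bench import readout, eyes, ctrl
import cv2,numpy as np
s=readout.read_state(); print({k:np.round(v,3).tolist() for k,v in s.items()}, ctrl.tip_extent)
for c in ["scene","top"]:
    im=eyes.camera(c); cv2.imwrite(f"pics/{c}0.png",im[:,:,::-1])
    m=eyes.camera_model(c); print(c,np.round(m["camera_matrix"],1).tolist(),np.round(m["extrinsics"],3).tolist(),[k for k in m])
    for q in ["wedge","wedge_heel","wedge_mark","short_foot","balance","balance_pan","vial","petri","blue_knob"]:
        print(q,[(np.round(d["at"],0).tolist(),round(d["p"],2)) for d in eyes.look_for(q,c)][:3])
E
```

```text
pics
{'time': 0.0, 'joints': [1.265, 0.333, -0.065, 1.461, 0.022, 1.35, -0.089], 'qd': [0.001, 0.0, 0.0, -0.0, 0.0, 0.001, 0.001], 'tau': [0.0, -62.543, 0.05, -39.161, 0.016, 0.01, -0.0], 'tcp_pos': [0.174, -0.6, 0.253], 'orientation': [[0.96, 0.279, -0.0], [0.279, -0.96, 0.001], [-0.0, -0.001, -1.0]], 'wrist_force': [-0.279, 0.681, -0.207], 'ft_torque': [0.012, 0.036, 0.036], 'finger_gap': 0.999} 0.022
scene [[469.0, 0.0, 280.7], [0.0, 469.0, 201.2], [0.0, 0.0, 1.0]] [[0.829, 0.31, -0.466, 0.145], [-0.559, 0.448, -0.697, -0.385], [-0.008, 0.839, 0.545, 0.57], [0.0, 0.0, 0.0, 1.0]] ['camera_matrix', 'extrinsics']
wedge [([284.0, 271.0], 0.77), ([300.0, 176.0], 0.52)]
wedge_heel [([298.0, 176.0], 0.7), ([281.0, 270.0], 0.66)]
wedge_mark [([299.0, 176.0], 0.79), ([281.0, 270.0], 0.77), ([319.0, 219.0], 0.18)]
short_foot [([319.0, 217.0], 0.92)]
balance [([321.0, 218.0], 0.58)]
balance_pan [([321.0, 217.0], 0.79)]
vial [([242.0, 233.0], 0.82)]
petri [([261.0, 198.0], 0.67)]
blue_knob [([370.0, 260.0], 0.83), ([319.0, 218.0], 0.7)]
top [[490.1, 0.0, 285.3], [0.0, 490.1, 219.8], [0.0, 0.0, 1.0]] [[-0.026, 0.99, -0.136, 0.448], [-1.0, -0.026, -0.002, 0.263], [-0.005, 0.136, 0.991, 0.946], [0.0, 0.0, 0.0, 1.0]] ['camera_matrix', 'extrinsics']
wedge [([208.0, 143.0], 0.69), ([352.0, 254.0], 0.62)]
wedge_heel [([350.0, 258.0], 0.79), ([212.0, 143.0], 0.58)]
wedge_mark [([349.0, 251.0], 0.69), ([213.0, 146.0], 0.61)]
short_foot [([310.0, 189.0], 0.65)]
balance [([311.0, 189.0], 0.91), ([348.0, 255.0], 0.19)]
balance_pan [([316.0, 190.0], 0.93)]
vial [([284.0, 261.0], 0.52), ([316.0, 190.0], 0.23)]
petri [([230.0, 210.0], 0.92)]
blue_knob [([390.0, 187.0], 0.78)]
```

View pics/top0.png

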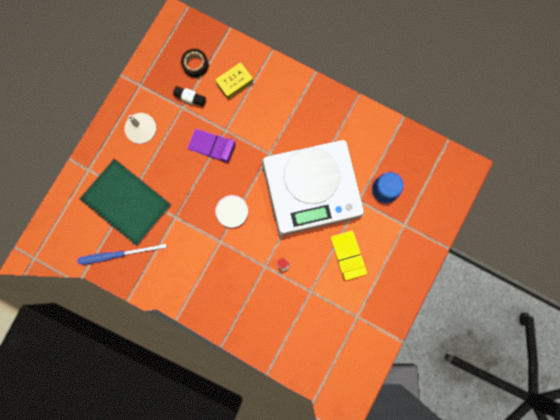

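View pics/scene0.png

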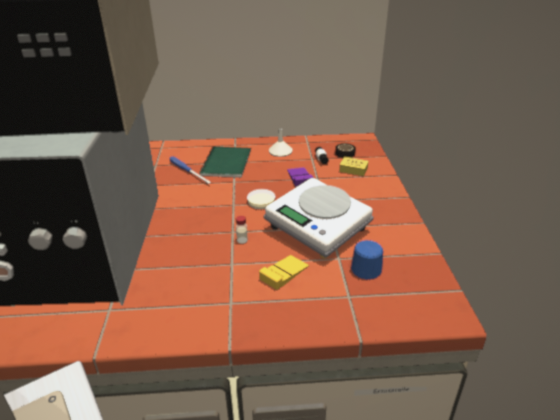

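The top view shows the balance around (312,188), the yellow wedge at (349,255) with its heel toward the robot, the blue knob at (388,187), the vial at (283,266) and the petri dish at (231,211). The purple look-alike is at (212,145). Next I'll zoom in to measure.

```bash
cat > h.py <<'E'
import numpy as np,cv2
from bench import readout, eyes, ctrl
def proj(c,P,m=None):
    m=m or eyes.camera_model(c);E=np.array(m["extrinsics"]);K=np.array(m["camera_matrix"])
    p=(np.atleast_2d(P)-E[:3,3])@E[:3,:3]; p=p*[1,-1,-1]; q=p@K.T; return q[:,:2]/q[:,2:]
def unproj(c,uv,z,m=None):
    m=m or eyes.camera_model(c);E=np.array(m["extrinsics"]);K=np.array(m["camera_matrix"])
    d=np.linalg.inv(K)@np.array([uv[0],uv[1],1.]);d=E[:3,:3]@(d*[1,-1,-1]);o=E[:3,3]
    return o+d*(z-o[2])/d[2]
E
python3 - <<'E'
from h import *
im=cv2.imread("pics/top0.png"); c=im[130:290,250:410]; cv2.imwrite("pics/z_top0.png",cv2.resize(c,None,fx=3.75,fy=3.75,interpolation=cv2.INTER_CUBIC))
im2=cv2.imread("pics/scene0.png"); c=im2[170:300,220:400]; cv2.imwrite("pics/z_sc0.png",cv2.resize(c,None,fx=4,fy=4,interpolation=cv2.INTER_CUBIC))
h=cv2.cvtColor(im,cv2.COLOR_BGR2HSV)
m=cv2.inRange(h,(24,150,120),(36,255,255)); m[:220]=0
r=cv2.minAreaRect(cv2.findNonZero(m)); print(r); print(cv2.boxPoints(r), (m>0).sum())
for p in cv2.boxPoints(r): print(unproj("top",p,0.0)[:2].round(4),unproj("top",p,0.022)[:2].round(4))
for q,z in [((316,190),.0665),((284,263),.05),((390,187),.05),((231,211),.016)]: print(q,unproj("top",q,z).round(4))
E
```

```text
((348.3000183105469, 254.89999389648438), (46.16925048828125, 23.400854110717773), 71.56504821777344)
[[329.90002 236.70001]
 [352.10004 229.3    ]
 [366.7     273.09998]
 [344.5     280.5    ]] 1062
[0.5427 0.1793] [0.5405 0.1813]
[0.556  0.1357] [0.5535 0.1386]
[0.4708 0.1114] [0.4703 0.115 ]
[0.4578 0.1546] [0.4576 0.1571]
(316, 190) [0.6224 0.2073 0.0665]
(284, 263) [0.4918 0.2692 0.05  ]
(390, 187) [0.6277 0.0685 0.05  ]
(231, 211) [0.5957 0.3687 0.016 ]
```

View pics/z_top0.png

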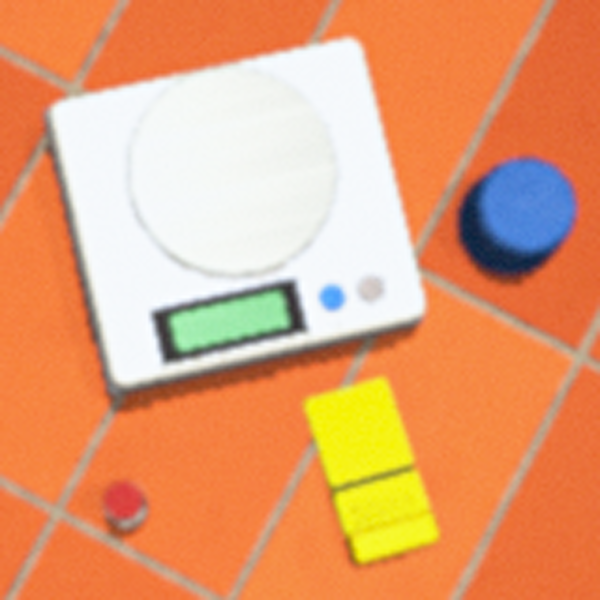

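View pics/z_sc0.png

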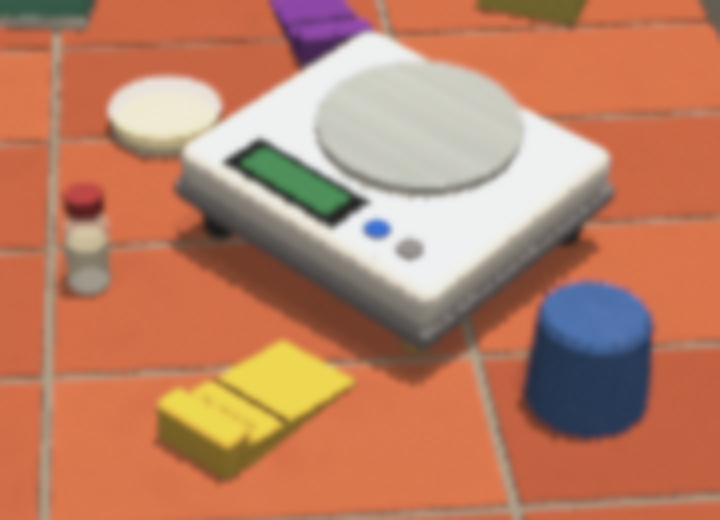

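```bash
cat >> h.py <<'E'
from scipy.spatial.transform import Rotation as R
from scipy.optimize import least_squares
def balT(p,tilt=1.0):
    # p: x,y,yaw world of balance; returns fn mapping balance-frame pts
    d=np.array([116.,-130,0])/np.linalg.norm([116,130.]); a=np.array([-.058,.065,0.])
    ang=tilt*np.arctan2(.007,.0866)
    Rt=R.from_rotvec(d*ang)
    if (Rt.apply(np.array([-.058,-.065,.007])-a)+a)[2]>.006: Rt=Rt.inv()
    Rz=R.from_euler('z',p[2])
    return lambda P: Rz.apply(Rt.apply(np.atleast_2d(P)-a)+a)+[p[0],p[1],0]
def wedT(p):
    Rz=R.from_euler('z',p[2]); return lambda P: Rz.apply(np.atleast_2d(P))+[p[0],p[1],0]
E
python3 - <<'E'
from h import *
mt,ms=eyes.camera_model("top"),eyes.camera_model("scene")
T=lambda a:np.array(a)/3.75+[250,130]-0.37
S=lambda a:np.array(a)/4+[220,170]-.37
# balance edges' straight extrapolated corners at top (z .059): left/back etc
cor=np.array([[.075,.0825,.059],[.075,-.0825,.059],[-.075,-.0825,.059],[-.075,.0825,.059]])
pan=np.array([[.018,0,.0665]])
tp=T([[47,101],[362,34],[428,322],[113,389],[233,170]]); sp=S([[368,30],[613,155],[425,305],[180,150],[420,126]])
P=np.vstack([cor,pan])
f=lambda p:np.r_[(proj("top",balT(p)(P),mt)-tp).ravel(),0.5*(proj("scene",balT(p)(P),ms)-sp).ravel()]
r=least_squares(f,[.6,.2,.2]);print("bal",r.x.round(4));print(r.fun.reshape(-1,2).round(1).tolist())
b=r.x; foot=balT(b)([-.058,-.065,.007])[0];print("foot",foot, "lvl",balT(b,0)([-.058,-.065,.007])[0])
W=np.array([[.044,.022,.0015],[.044,-.022,.0015],[-.044,-.022,.022],[-.044,.022,.022],[-.0047,.022,.0093],[-.0047,-.022,.0093]])
tw=T([[305,402],[388,377],[440,541],[357,564],[332,489],[412,467]])
sw=S([[282,340],[355,381],[222,447],[158,403],[216,380],[289,420]])
f=lambda p:np.r_[(proj("top",wedT(p)(W),mt)-tw).ravel(),0.5*(proj("scene",wedT(p)(W),ms)-sw).ravel()]
r=least_squares(f,[.5,.15,.2]);print("wedge",r.x.round(4));print(r.fun.reshape(-1,2).round(1).tolist())
w=r.x
c,s=np.cos(w[2]),np.sin(w[2]);d=foot[:2]-w[:2];print("foot in wedge",(c*d[0]+s*d[1]),(-s*d[0]+c*d[1]))
c,s=np.cos(b[2]),np.sin(b[2]);d=w[:2]-foot[:2];print("wedge rel foot in bal axes",(c*d[0]+s*d[1]),(-s*d[0]+c*d[1]))
print("heel",wedT(w)([-.044,0,.011]))
E
```

```text
bal [0.635  0.2151 0.1969]
[[-1.2, -1.0], [1.1, -1.0], [2.1, 0.2], [-1.1, 1.6], [-0.0, 0.5], [0.3, -1.4], [1.3, -0.6], [-0.1, -0.4], [-1.5, -0.9], [-0.1, -0.9]]
foot [5.90684354e-01 1.39768696e-01 3.83579607e-06] lvl [0.59085434 0.13999446 0.007     ]
wedge [0.5059 0.1459 0.2405]
[[-0.2, -0.6], [-0.5, 0.1], [0.3, 0.2], [-0.2, 0.3], [-0.0, 0.3], [0.8, 0.1], [0.4, -0.1], [0.3, -0.2], [0.6, -0.3], [-0.6, -0.5], [-0.1, -0.4], [-0.1, 0.1]]
foot in wedge 0.08087258149179097 -0.02611600611478409
wedge rel foot in bal axes -0.08193363082425532 0.022567683808677578
heel [[0.46318506 0.13539396 0.011     ]]
```

```bash
cat >> h.py <<'E'
YAW=0.197; FOOT=np.array([.5907,.1398])
def loc(a,b): # balance axes rel. foot -> world xy
    c,s=np.cos(YAW),np.sin(YAW); return FOOT+[c*a-s*b,s*a+c*b]
def toloc(x,y):
    c,s=np.cos(YAW),np.sin(YAW); d=np.array([x,y])-FOOT; return np.array([c*d[0]+s*d[1],-s*d[0]+c*d[1]])
def shift(target):
    s=readout.read_state(); O=np.array(s["orientation"]); return (O.T@(np.array(target)-s["tcp_pos"])).round(4)
E
python3 - <<'E'
from h import *
for t in [(.22,-.42,.25),(.36,-.28,.25),(.44,-.1,.25),(.44,.06,.25),(*loc(-.097,.085),.25)]: print(np.round(t,3),shift(t))
E
```

```text
[ 0.22 -0.42  0.25] [ 0.094  -0.1603  0.0033]
[ 0.36 -0.28  0.25] [ 0.2675 -0.2557  0.0033]
[ 0.44 -0.1   0.25] [ 0.3946 -0.4062  0.0033]
[0.44 0.06 0.25] [ 0.4392 -0.5599  0.0033]
[0.479 0.204 0.25 ] [ 0.5169 -0.6874  0.0033]
```

```bash
python3 -m crank '[[[0.024,-0.04,0],[0,0,0],-1],[[0.047,-0.08,0],[0,0,0],-1],[[0.07,-0.12,0],[0,0,0],-1],[[0.094,-0.16,0],[0,0,0],-1],[[0.13,-0.18,0],[0,0,0],-1],[[0.165,-0.2,0],[0,0,0],-1],[[0.2,-0.218,0],[0,0,0],-1],[[0.235,-0.237,0],[0,0,0],-1],[[0.268,-0.256,0],[0,0,0],-1],[[0.268,-0.256,0],[0,0,0],-1]]'; python3 - <<'E'
from h import *
s=readout.read_state();print(s["joints"],s["wrist_force"],ctrl.tip_extent)
for t in [(.44,-.1,.25),(.44,.06,.25),(*loc(-.097,.085),.25)]: print(np.round(t,3),shift(t))
E
```

```text
time: 2.0
tcp_pos: [0.3637, -0.2755, 0.2537]
orientation: [[0.958, 0.286, 0.002], [0.286, -0.958, 0.0], [0.002, 0.0, -1.0]]
wrist_force: [-1.2, 0.4, 0.0]
finger_gap: 0.001
[ 0.94824714 -0.02297924 -0.3898999   1.86486651 -0.01012842  1.29681854
 -0.71936864] [-1.23849215  0.38811503  0.04104908] 0.022
[ 0.44 -0.1   0.25] [ 0.1233 -0.1463  0.0039]
[0.44 0.06 0.25] [ 0.1691 -0.2996  0.0039]
[0.479 0.204 0.25 ] [ 0.2477 -0.4266  0.004 ]
```

```bash
python3 -m crank '[[[0.032,-0.037,0],[0,0,1],-1],[[0.063,-0.075,0],[0,0,2],-1],[[0.095,-0.112,0],[0,0,3],-1],[[0.123,-0.146,0],[0,0,4],-1],[[0.137,-0.193,0],[0,0,5],-1],[[0.151,-0.24,0],[0,0,5.3],-1],[[0.165,-0.287,0],[0,0,5.3],-1],[[0.19,-0.327,0],[0,0,5.3],-1],[[0.216,-0.37,0],[0,0,5.3],-1],[[0.248,-0.415,0],[0,0,5.3],-1]]'; python3 - <<'E'
from h import *
s=readout.read_state();print(np.round(s["joints"],3),s["wrist_force"])
for t in [(*loc(-.097,.085),.1),(*loc(-.097,.085),.025)]: print(np.round(t,3),shift(t))
E
```

```text
time: 3.0
tcp_pos: [0.4814, 0.1841, 0.2539]
orientation: [[0.982, 0.188, 0.002], [0.188, -0.982, -0.001], [0.002, 0.001, -1.0]]
wrist_force: [0.6, -0.6, 0.0]
finger_gap: 0.001
[ 0.396  0.189 -0.939  1.709  0.159  1.322 -1.955] [ 0.61141436 -0.62725196  0.02924825]
[0.479 0.204 0.1  ] [ 0.0011 -0.0203  0.1538]
[0.479 0.204 0.025] [ 0.001  -0.0204  0.2288]
```

```bash
python3 -m crank '[[[0.001,-0.02,0.03],[0,0,0],-1],[[0.001,-0.02,0.07],[0,0,0],-1],[[0.001,-0.02,0.11],[0,0,0],-1],[[0.001,-0.02,0.15],[0,0,0],-1],[[0.001,-0.02,0.18],[0,0,0],-1],[[0.001,-0.02,0.2],[0,0,0],-1],[[0.001,-0.02,0.2],[0,0,0],-1]]'; python3 - <<'E'
from h import *
for c in ["top","scene","wrist"]:
    cv2.imwrite(f"pics/{c}1.png",eyes.camera(c)[:,:,::-1])
z=cv2.imread("pics/scene1.png")[150:300,200:400]; y=cv2.imread("pics/top1.png")[150:300,250:450]
cv2.imwrite("pics/a1.png",cv2.resize(np.hstack([z,y]),None,fx=2,fy=2,interpolation=cv2.INTER_CUBIC))
print(toloc(*readout.read_state()["tcp_pos"][:2]))
E
```

```text
time: 3.7
tcp_pos: [0.4767, 0.2015, 0.0508]
orientation: [[0.982, 0.189, -0.004], [0.189, -0.982, -0.002], [-0.005, 0.001, -1.0]]
wrist_force: [0.1, -0.5, 0.4]
finger_gap: -0.0
[-0.09731054  0.0837778 ]
```

View pics/a1.png

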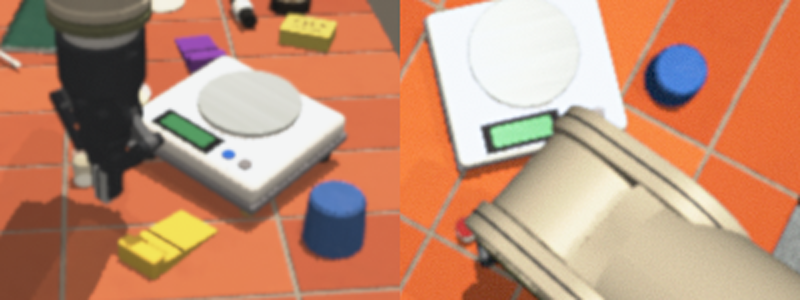

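View pics/wrist1.png

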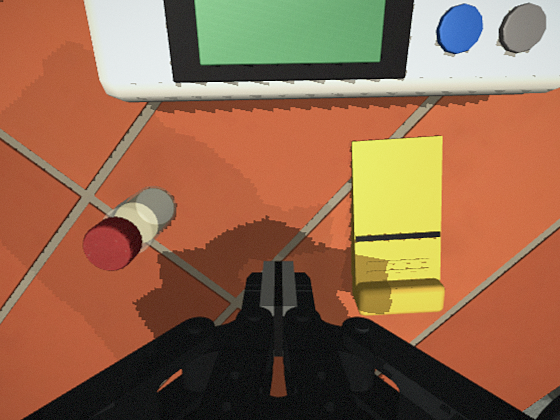

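```bash
python3 - <<'E'
from h import *
m=eyes.camera_model("wrist")
P=np.array([[.044,.022,.0015],[.044,-.022,.0015],[-.0047,.022,.0093],[-.0047,-.022,.0093]])
tw=np.array([[351,142],[442,136],[356,239],[440,235]])
r=least_squares(lambda p:(proj("wrist",wedT(p)(P),m)-tw).ravel(),[.506,.146,.24]);print(r.x,r.fun.round(1))
w=r.x;print("loc",toloc(*w[:2])*1e3,w[2])
a=unproj("wrist",(115,97),.045,m);b=unproj("wrist",(540,90),.045,m);print(a,b,np.arctan2(-(a-b)[0],(a-b)[1]))
print(toloc(*a[:2]),toloc(*b[:2]))
print(proj("wrist",balT([.635,.2151,.1969])([[-.075,.0825,.059],[-.075,-.0825,.059],[-.075,.0825,.026],[-.075,-.0825,.026]]),m).round())
E
```

```text
[0.50651531 0.14574506 0.25784014] [ 0.9  0.5 -0.2  0.4 -1.2  0.2  0.5 -1.1]
loc [-81.39278945  22.30739491] 0.2578401407914854
[0.54781142 0.27509016 0.045     ] [0.57852089 0.12799335 0.045     ] 0.2058142892337051
[-0.01557893  0.14106791] [-0.01425444 -0.00919449]
[[ 88. 114.]
 [578. 108.]
 [124. 103.]
 [514.  99.]]
```

```bash
python3 -m crank '[[[0.001,0,0.012],[0,0,0],-1],[[0.001,0,0.024],[0,0,0],-1],[[0.001,0.01,0.024],[0,0,0],-1],[[0.001,0.02,0.024],[0,0,0],-1],[[0.001,0.025,0.024],[0,0,0],-1],[[0.001,0.028,0.024],[0,0,0],-1],[[0.001,0.031,0.024],[0,0,0],-1],[[0.001,0.034,0.024],[0,0,0],-1],[[0.001,0.037,0.024],[0,0,0],-1],[[0.001,0.037,0.024],[0,0,0],-1]]'; python3 - <<'E'
from h import *
cv2.imwrite("pics/wrist2.png",eyes.camera("wrist")[:,:,::-1])
print(toloc(*readout.read_state()["tcp_pos"][:2]))
E
```

```text
time: 4.85
tcp_pos: [0.4862, 0.1664, 0.0294]
orientation: [[0.982, 0.189, 0.0], [0.189, -0.982, -0.0], [0.0, 0.0, -1.0]]
wrist_force: [0.9, 0.4, 0.4]
finger_gap: -0.001
[-0.09732674  0.04667862]
```

View pics/wrist2.png

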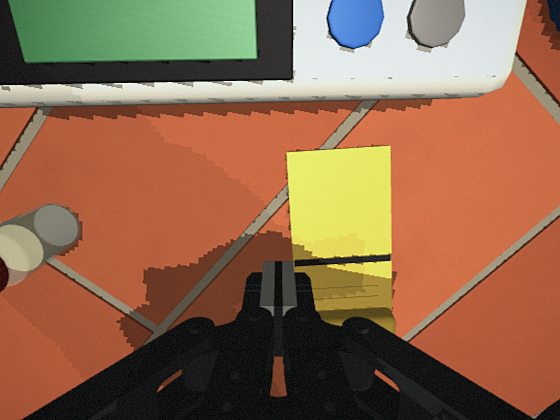

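```bash
python3 - <<'E'
from h import *
m=eyes.camera_model("wrist")
P=np.array([[.044,.022,.0015],[.044,-.022,.0015],[-.0047,-.022,.0093]])
tw=np.array([[287,152],[391,146],[391,257]])
r=least_squares(lambda p:(proj("wrist",wedT(p)(P),m)-tw).ravel(),[.506,.146,.24]);print(r.x,r.fun.round(1))
w=r.x;print("loc",toloc(*w[:2])*1e3,w[2])
# front right corner of case outline
for uv in [(500,95),(515,60)]:
  for z in (.02,.035,.05): print(uv,z,toloc(*unproj("wrist",uv,z,m)[:2])*1e3)
E
```

```text
[0.50711089 0.14172003 0.24924092] [-0.  -0.2 -0.1 -0.3  0.2  0.5]
loc [-81.5965356   18.24364573] 0.249240922550179
(500, 95) 0.02 [-15.83366386 -32.33261557]
(500, 95) 0.035 [-15.4246675  -23.27147699]
(500, 95) 0.05 [-15.01567113 -14.21033841]
(515, 60) 0.02 [ -4.41208525 -35.19074629]
(515, 60) 0.035 [ -5.32110733 -25.79978737]
(515, 60) 0.05 [ -6.23012941 -16.40882844]
```

```bash
python3 -m crank '[[[0,0.003,0.002],[0,0,0],-1],[[0,0.006,0.002],[0,0,0],-1],[[0,0.009,0.002],[0,0,0],-1],[[0,0.012,0.002],[0,0,0],-1],[[0,0.015,0.002],[0,0,0],-1],[[0,0.016,0.002],[0,0,0],-1],[[0,0.016,0.002],[0,0,0],-1]]'; python3 - <<'E'
from h import *
cv2.imwrite("pics/wrist3.png",eyes.camera("wrist")[:,:,::-1])
print(toloc(*readout.read_state()["tcp_pos"][:2]))
E
```

```text
time: 5.6
tcp_pos: [0.4892, 0.1505, 0.0273]
orientation: [[0.982, 0.189, 0.0], [0.189, -0.982, -0.0], [0.0, 0.0, -1.0]]
wrist_force: [0.4, -0.5, 0.5]
finger_gap: -0.001
[-0.09742183  0.03043414]
```

View pics/wrist3.png

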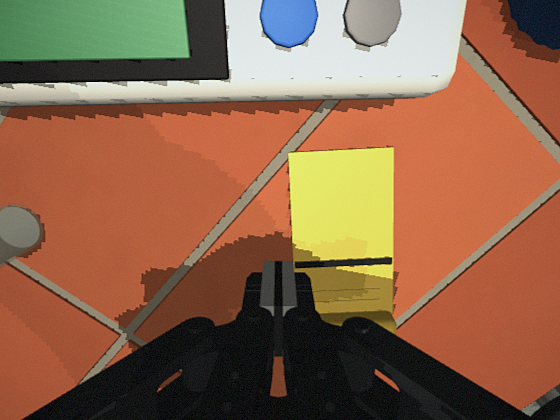

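```bash
python3 - <<'E'
from h import *
m=eyes.camera_model("wrist")
P=np.array([[.044,.022,.0015],[.044,-.022,.0015],[-.0047,-.022,.0093]])
tw=np.array([[289,153],[393.5,147],[392,259]])
r=least_squares(lambda p:(proj("wrist",wedT(p)(P),m)-tw).ravel(),[.506,.146,.24]);print(r.x,r.fun.round(1))
w=r.x;print("loc",toloc(*w[:2])*1e3,w[2])
h=wedT(w)([-.044,0,0])[0];print("heel",toloc(*h[:2])*1e3)
E
python3 -m crank '[[[0,-0.015,-0.002],[0,0,0],-1],[[0,-0.02,-0.02],[0,0,0],-1],[[-0.02,-0.02,-0.045],[0,0,0],-1],[[-0.04,-0.01,-0.045],[0,0,0],-1],[[-0.065,0.02,-0.045],[0,0,0],-1],[[-0.065,0.03,-0.045],[0,0,0],-1],[[-0.065,0.03,-0.045],[0,0,0],-1]]'; python3 - <<'E'
from h import *
cv2.imwrite("pics/wrist4.png",eyes.camera("wrist")[:,:,::-1])
s=readout.read_state();print(toloc(*s["tcp_pos"][:2]),np.round(s["joints"],3))
E
```

```text
[0.51018889 0.12558293 0.24075108] [-0.7 -0.7  0.  -0.1  0.8  1. ]
loc [-81.73656318   1.81621582] 0.24075107785855823
heel [-1.25694458e+02 -1.08217525e-01]
time: 6.35
tcp_pos: [0.4311, 0.1083, 0.0725]
orientation: [[0.982, 0.187, 0.001], [0.187, -0.982, -0.001], [0.0, 0.001, -1.0]]
wrist_force: [-0.4, -1.0, 0.2]
finger_gap: -0.002
[-0.16218693  0.00157261] [ 0.501  0.252 -0.913  2.074  0.25   0.926 -1.929]
```

View pics/wrist4.png

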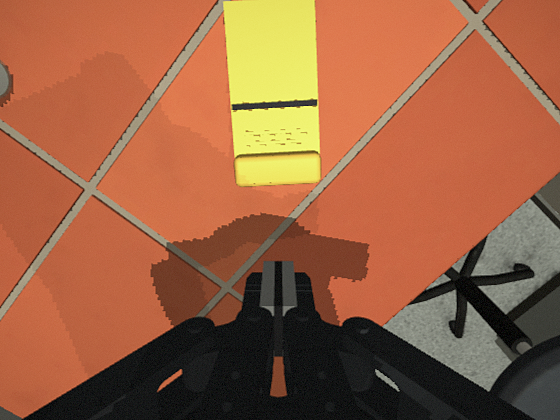

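```bash
python3 -m crank '[[[0,0,0.02],[0,0,-0.5],-1],[[0,0.001,0.041],[0,0,-0.5],-1],[[0.01,0.001,0.041],[0,0,-0.5],-1],[[0.02,0.001,0.041],[0,0,-0.5],-1],[[0.027,0.001,0.041],[0,0,-0.5],-1],[[0.033,0.001,0.041],[0,0,-0.5],-1],[[0.039,0.001,0.041],[0,0,-0.5],-1],[[0.045,0.001,0.041],[0,0,-0.5],-1],[[0.051,0.001,0.041],[0,0,-0.5],-1],[[0.051,0.001,0.041],[0,0,-0.5],-1]]'; python3 - <<'E'
from h import *
cv2.imwrite("pics/wrist5.png",eyes.camera("wrist")[:,:,::-1])
s=readout.read_state();print(toloc(*s["tcp_pos"][:2]),np.round(s["wrist_force"],2))
E
```

```text
time: 7.4
tcp_pos: [0.4821, 0.118, 0.0315]
orientation: [[0.98, 0.197, 0.001], [0.197, -0.98, 0.0], [0.001, -0.0, -1.0]]
wrist_force: [0.1, 0.2, -0.6]
finger_gap: -0.001
[-1.11314717e-01 -5.33713927e-05] [-0.69 -0.64  0.65]
```

View pics/wrist5.png

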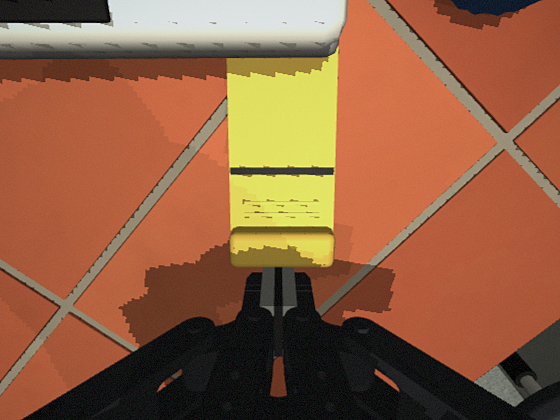

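```bash
python3 - <<'E'
from h import *
m=eyes.camera_model("wrist")
P=np.array([[-.0047,.022,.0093],[-.0047,-.022,.0093],[-.044,.022,.022],[-.044,-.022,.022]])
tw=np.array([[230,171],[334,171],[231,266],[333,266]])
for k in (2,4):
  r=least_squares(lambda p:(proj("wrist",wedT(p)(P[:k]),m)-tw[:k]).ravel(),[.506,.146,.24]);print(r.x,r.fun.round(1))
  w=r.x;print("loc",toloc(*w[:2])*1e3,w[2])
print(toloc(*unproj("wrist",(282,55),.02,m)[:2]))
E
python3 -m crank '[[[0.004,0,0],[0,0,0],-1],[[0.008,0,0],[0,0,0],-1],[[0.012,0,0],[0,0,0],-1],[[0.016,0,0],[0,0,0],-1],[[0.02,0,0],[0,0,0],-1],[[0.024,0,0],[0,0,0],-1],[[0.027,0,0],[0,0,0],-1],[[0.03,0,0],[0,0,0],-1],[[0.03,0,0],[0,0,0],-1]]'; python3 - <<'E'
from h import *
for c in ["top","scene","wrist"]:
    cv2.imwrite(f"pics/{c}6.png",eyes.camera(c)[:,:,::-1])
s=readout.read_state();print(toloc(*s["tcp_pos"][:2]),np.round(s["wrist_force"],2))
z=cv2.imread("pics/scene6.png")[150:300,200:400]; y=cv2.imread("pics/wrist6.png")
cv2.imwrite("pics/a6.png",np.hstack([cv2.resize(z,(400,300),interpolation=cv2.INTER_CUBIC),cv2.resize(y,(400,300))]))
E
```

```text
[0.5370368  0.12743878 0.19896296] [-0.8  0.   0.8  0. ]
loc [-55.04469682  -1.61873115] 0.19896295903463762
[0.53782044 0.12759738 0.19910763] [-0.9 -1.8  0.9 -1.8 -1.7  2.2  1.6  2.2]
loc [-54.24516464  -1.61657209] 0.19910762786442798
[-0.01610802 -0.00126255]
time: 8.35
tcp_pos: [0.5109, 0.1238, 0.0312]
orientation: [[0.98, 0.198, 0.0], [0.198, -0.98, 0.0], [0.0, -0.0, -1.0]]
wrist_force: [-1.4, -0.1, -1.0]
finger_gap: 0.002
[-8.13696348e-02 -2.50387432e-05] [-1.03 -0.2  -0.22]
```

View pics/a6.png

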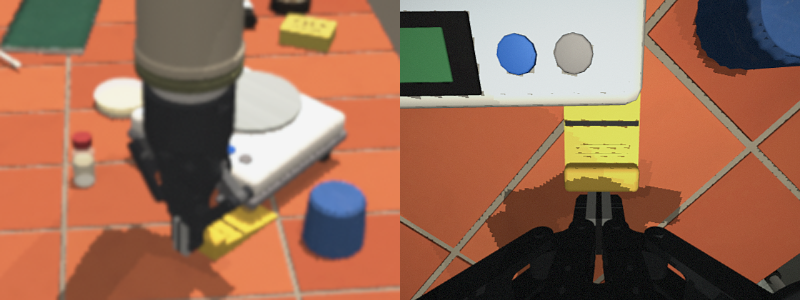

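```bash
python3 - <<'E'
from h import *
m=eyes.camera_model("wrist")
for u,v in [((0,103)),((240,103))]: print(toloc(*unproj("wrist",((u)*1.4,v*1.4),.025,m)[:2])*1e3)
print("right",toloc(*unproj("wrist",(642*1.4-560,75*1.4),.05,m)[:2])*1e3)
P=np.array([[-.0047,.022,.0093],[-.0047,-.022,.0093]])
w=[*loc(-.025,-.0015),.199];print(proj("wrist",wedT(w)(P),m))
y=cv2.imread("pics/wrist6.png");cv2.imwrite("pics/w6.png",y)
a=cv2.imread("pics/top0.png").astype(int);b=cv2.imread("pics/top6.png").astype(int)
d=np.abs(a-b).sum(2).clip(0,255).astype(np.uint8)
cv2.imwrite("pics/d6.png",np.hstack([cv2.resize(x[120:270,230:430].astype(np.uint8),(400,300),interpolation=cv2.INTER_CUBIC) for x in (b,np.dstack([d]*3))]))
E
```

```text
[-16.43288136 100.59650086]
[-16.17753445 -20.85529714]
right [ -1.34520877 -16.89313831]
[[228.97314657 170.79256086]
 [334.65483224 170.80403168]]
```

View pics/w6.png

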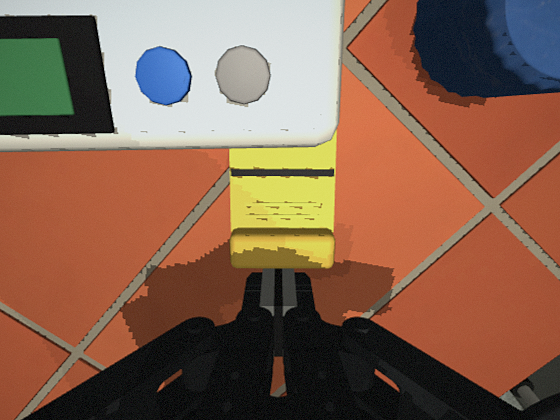

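View pics/d6.png

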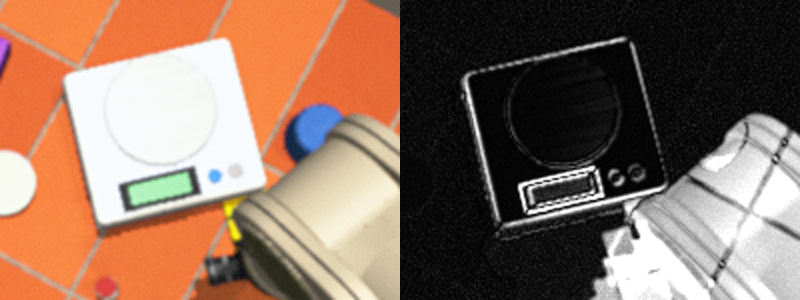

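```bash
python3 -m crank '[[[0.003,0,0],[0,0,0],-1],[[0.005,0,0],[0,0,0],-1],[[0.007,0,0],[0,0,0],-1],[[0.009,0,0],[0,0,0],-1],[[0.01,0,0],[0,0,0],-1]]';python3 -m crank '[[[0.001,0,0],[0,0,0],-1],[[0.002,0,0],[0,0,0],-1]]' ; python3 - <<'E'
from h import *
s=readout.read_state();print(toloc(*s["tcp_pos"][:2]),np.round(s["wrist_force"],2))
for c in ["top","scene","wrist"]:
    cv2.imwrite(f"pics/{c}7.png",eyes.camera(c)[:,:,::-1])
E
```

```text
time: 9.0
tcp_pos: [0.5201, 0.1257, 0.0313]
orientation: [[0.98, 0.198, -0.001], [0.198, -0.98, -0.0], [-0.001, 0.0, -1.0]]
wrist_force: [-5.4, -0.7, 4.1]
finger_gap: 0.004
time: 9.2
tcp_pos: [0.522, 0.1261, 0.0313]
orientation: [[0.98, 0.198, -0.001], [0.198, -0.98, -0.001], [-0.001, 0.0, -1.0]]
wrist_force: [-5.5, -1.3, 4.2]
finger_gap: 0.003
[-7.00610635e-02  2.82780440e-05] [-5.53 -1.33  4.16]
```

View pics/wrist7.png

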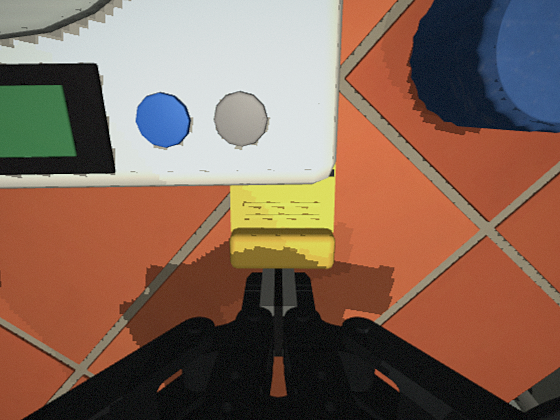

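```bash
for i in 1 2 3; do python3 -m crank '[[[0.001,0,0],[0,0,0],-1],[[0.001,0,0],[0,0,0],-1]]' | grep -E "tcp|force"; done; python3 - <<'E'
from h import *
s=readout.read_state();print(toloc(*s["tcp_pos"][:2]),np.round(s["wrist_force"],2))
for c in ["top","scene","wrist"]:
    cv2.imwrite(f"pics/{c}8.png",eyes.camera(c)[:,:,::-1])
m=eyes.camera_model("wrist")
L=[cv2.resize(cv2.imread(f"pics/scene{i}.png")[190:270,270:380],None,fx=3.5,fy=3.5,interpolation=cv2.INTER_CUBIC) for i in (0,8)]
cv2.imwrite("pics/a8.png",np.hstack(L))
for t,n in [(1,"tilt"),(0,"lvl")]:
  print(n,proj("scene",balT([.635,.2151,.1969],t)([[-.075,-.0825,.059],[.075,-.0825,.059],[.075,.0825,.059],[-.075,.0825,.059]])).round(1).tolist())
E
```

```text
tcp_pos: [0.5233, 0.1263, 0.0313]
wrist_force: [-4.2, -0.9, 3.4]
tcp_pos: [0.5244, 0.1265, 0.0313]
wrist_force: [-4.4, -1.1, 2.7]
tcp_pos: [0.5254, 0.1268, 0.0313]
wrist_force: [-3.4, -1.7, 2.8]
[-6.66243918e-02  3.82000566e-06] [-3.44 -1.67  2.78]
tilt [[325.6, 245.1], [375.4, 207.3], [312.2, 174.3], [261.6, 205.4]]
lvl [[325.8, 239.5], [375.2, 205.9], [312.1, 176.6], [261.8, 203.9]]
```

View pics/a8.png

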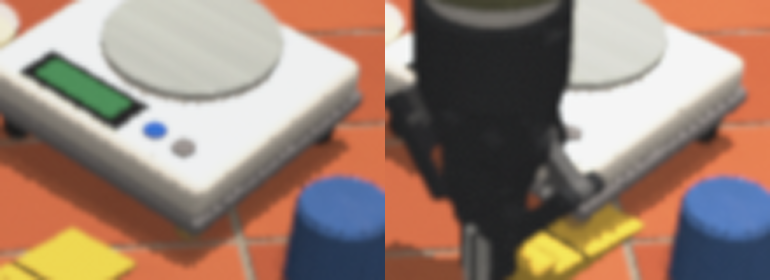

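View pics/wrist8.png

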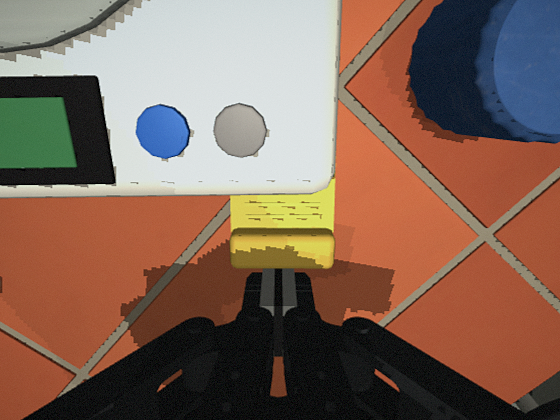

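```bash
for i in 1 2; do python3 -m crank '[[[0.001,0,0],[0,0,0],-1],[[0.001,0,0],[0,0,0],-1]]' | grep -E "tcp|force";python3 - <<'E'
from h import *
s=readout.read_state();print(toloc(*s["tcp_pos"][:2]),np.round(s["wrist_force"],2), np.hypot(*s["wrist_force"][:2]))
E
done
```

```text
tcp_pos: [0.5264, 0.127, 0.0313]
wrist_force: [-4.2, -0.5, 2.8]
[-6.56193338e-02 -5.57344971e-06] [-4.22 -0.54  2.84] 4.2556687497301535
tcp_pos: [0.5272, 0.1271, 0.0313]
wrist_force: [-6.3, -1.4, 3.9]
[-6.47809327e-02  2.61349764e-05] [-6.28 -1.39  3.95] 6.433022530128821
```

```bash
for i in 1 2; do python3 -m crank '[[[0.0006,0,0],[0,0,0],-1],[[0.0006,0,0],[0,0,0],-1]]' | grep -E "tcp|force";python3 - <<'E'
from h import *
s=readout.read_state();print(toloc(*s["tcp_pos"][:2]),np.round(s["wrist_force"],2), np.hypot(*s["wrist_force"][:2]))
E
done
python3 - <<'E'
from h import *
for c in ["top","scene","wrist"]:
    cv2.imwrite(f"pics/{c}9.png",eyes.camera(c)[:,:,::-1])
E
```

```text
tcp_pos: [0.5275, 0.1272, 0.0313]
wrist_force: [-6.1, -1.7, 5.3]
[-6.44384803e-02  5.61053106e-06] [-6.14 -1.71  5.33] 6.3688026979454575
tcp_pos: [0.5279, 0.1273, 0.0312]
wrist_force: [-7.9, -2.4, 6.8]
[-6.39964165e-02  3.96239926e-05] [-7.94 -2.44  6.81] 8.308463951598206
```

```bash
python3 -m crank '[[[-0.01,0,0],[0,0,0],-1],[[-0.03,0,0],[0,0,0],-1],[[-0.035,0,-0.03],[0,0,0],-1],[[-0.035,0,-0.05],[0,0,0],-1],[[-0.035,0,-0.05],[0,0,0],-1]]'; python3 - <<'E'
from h import *
s=readout.read_state();print(toloc(*s["tcp_pos"][:2]),s["wrist_force"])
for c in ["top","scene","wrist"]:
    cv2.imwrite(f"pics/{c}10.png",eyes.camera(c)[:,:,::-1])
L=[cv2.resize(cv2.imread(f"pics/{c}10.png")[y:y+140,x:x+186],(398,300),interpolation=cv2.INTER_CUBIC) for c,x,y in(("scene",220,150),("top",240,130))]
cv2.imwrite("pics/a10.png",np.hstack(L))
E
```

```text
time: 11.55
tcp_pos: [0.4959, 0.1209, 0.0839]
orientation: [[0.98, 0.198, 0.006], [0.198, -0.98, 0.0], [0.006, 0.001, -1.0]]
wrist_force: [-0.2, -0.6, -0.4]
finger_gap: 0.001
[-9.66994510e-02 -1.11678838e-05] [-0.23473371 -0.57365225 -0.40031106]
```

View pics/a10.png

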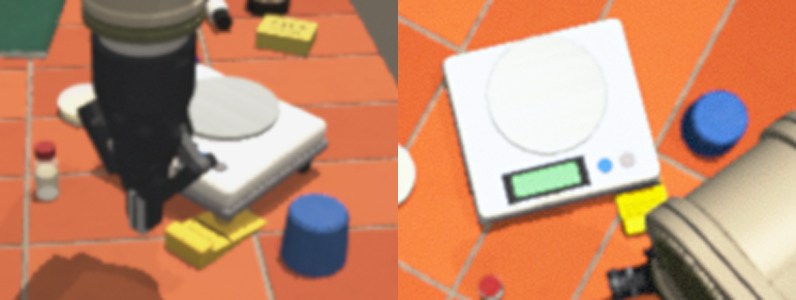

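View pics/wrist10.png

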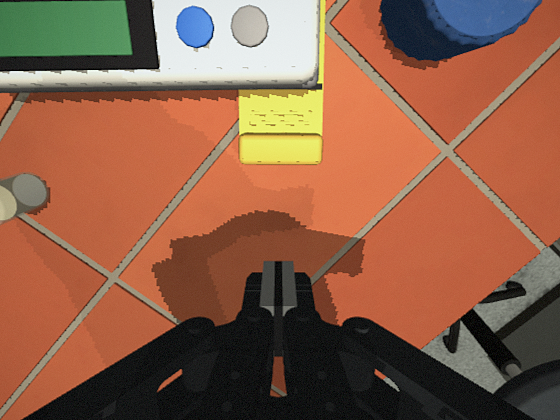

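```bash
python3 -m crank '[[[0,0,-0.04],[0,0,0],-1],[[0,0.02,-0.08],[0,0,0],-1],[[-0.01,0.06,-0.11],[0,0,0],-1],[[-0.02,0.1,-0.13],[0,0,0],-1],[[-0.03,0.145,-0.14],[0,0,0],-1],[[-0.04,0.19,-0.14],[0,0,0],-1],[[-0.05,0.235,-0.14],[0,0,0],-1],[[-0.06,0.28,-0.14],[0,0,0],-1],[[-0.07,0.32,-0.14],[0,0,0],-1],[[-0.07,0.32,-0.14],[0,0,0],-1]]'; python3 - <<'E'
from h import *
for c in ["top","scene"]:
    cv2.imwrite(f"pics/{c}11.png",eyes.camera(c)[:,:,::-1])
L=[cv2.resize(cv2.imread(f"pics/{c}11.png")[y:y+140,x:x+186],(398,300),interpolation=cv2.INTER_CUBIC) for c,x,y in(("scene",220,150),("top",240,130))]
cv2.imwrite("pics/a11.png",np.hstack(L))
E
```

```text
time: 12.7
tcp_pos: [0.487, -0.2137, 0.2195]
orientation: [[0.982, 0.189, -0.002], [0.189, -0.982, -0.0], [-0.002, 0.0, -1.0]]
wrist_force: [0.2, 0.4, -0.9]
finger_gap: 0.0
```

View pics/a11.png

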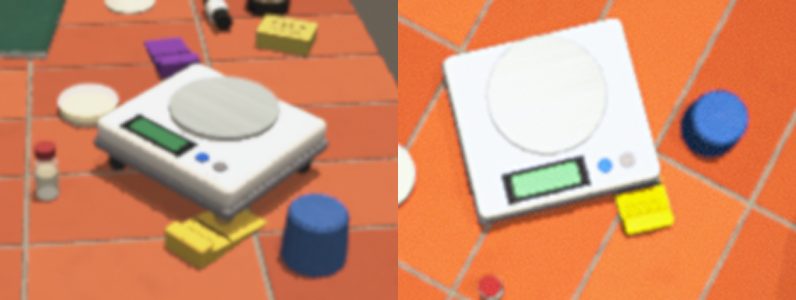

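```bash
cat > lvl.py <<'E'
from h import *
import sys
def run(n):
    p0=[.6345,.2148,.198]
    data=[]
    for c in ("top","scene"):
        m=eyes.camera_model(c)
        a=cv2.imread(f"pics/{c}0.png",0);b=cv2.imread(f"pics/{c}{n}.png",0)
        # features: pts on case top (z=.059) grid edges
        msk=np.zeros_like(a); poly=proj(c,balT(p0)([[-.079,-.086,.059],[.079,-.086,.059],[.079,.086,.059],[-.079,.086,.059]]),m).astype(np.int32)
        cv2.fillPoly(msk,[poly],255)
        f=cv2.goodFeaturesToTrack(a,60,.02,4,mask=msk)
        g,st,e=cv2.calcOpticalFlowPyrLK(a,b,f,None,winSize=(11,11),maxLevel=1)
        bk,st2,_=cv2.calcOpticalFlowPyrLK(b,a,g,None,winSize=(11,11),maxLevel=1)
        ok=(st[:,0]&st2[:,0]).astype(bool)&(np.abs(bk-f).max((1,2))<.15)&(e[:,0]<12)
        f,g=f[ok,0],g[ok,0]
        # body coords: intersect ray with tilted top plane
        T=balT(p0); o=T([0,0,.059])[0]; nx=T([[1,0,.059],[0,1,.059]])-o; nn=np.cross(*nx)
        for u,v in zip(f,g):
            r0=unproj(c,u,0,m);r1=unproj(c,u,.2,m);t=((o-r0)@nn)/((r1-r0)@nn);P=r0+t*(r1-r0)
            B=np.linalg.solve(np.array([nx[0],nx[1],nn]).T,P-o);data.append((c,B[0],B[1],u,v))
    ms={c:eyes.camera_model(c) for c in("top","scene")}
    def F(q):
        out=[]
        for c,x,y,u,v in data:
            P=[x,y,.059]
            pr=proj(c,balT([p0[0]+q[0],p0[1]+q[1],p0[2]+q[2]],q[3])(P),ms[c])-proj(c,balT(p0,1)(P),ms[c])
            out.append(pr[0]-(v-u))
        return np.ravel(out)
    r=least_squares(F,[0,0,0,.3],loss="soft_l1",f_scale=.2,x_scale=[.001,.001,.01,.1],diff_step=1e-3)
    cov=np.linalg.inv(r.jac.T@r.jac)*.05
    print(n,len(data),"dx,dy mm",r.x[:2]*1e3,"dyaw",r.x[2],"tilt rad",r.x[3]*.081,"sd",np.sqrt(np.diag(cov)),"med res",np.median(np.abs(F(r.x))))
for n in sys.argv[1:]: run(n)
E
python3 lvl.py 11
```

```text
11 36 dx,dy mm [0.80066204 0.44504682] dyaw 0.001196876930534393 tilt rad 0.011597808519560623 sd [0.00022182 0.0002803  0.00167608 0.06314726] med res 0.1499111240745492
```

```bash
python3 - <<'E'
s=open('h.py').read()
s=s.replace("ang=tilt*np.arctan2(.007,.0866)","ang=np.arctan2(.007,.0866)").replace("    Rz=R.from_euler('z',p[2])\n    return lambda P: Rz.apply(Rt","    Rt=R.from_rotvec(Rt.as_rotvec()*tilt)\n    Rz=R.from_euler('z',p[2])\n    return lambda P: Rz.apply(Rt",1)
open('h.py','w').write(s)
E
python3 lvl.py 11
python3 - <<'E'
from h import *
L=[cv2.resize(cv2.imread(f"pics/scene{i}.png")[185:275,255:385],(400,277),interpolation=cv2.INTER_CUBIC) for i in (0,11)]
cv2.imwrite("pics/b11.png",np.hstack(L))
E
```

```text
11 36 dx,dy mm [ 0.41506098 -0.06509838] dyaw 0.0003309551812205246 tilt rad 0.0022077558235512975 sd [0.00016377 0.00020297 0.00158246 0.03837639] med res 0.14249416884260313
```

View pics/b11.png

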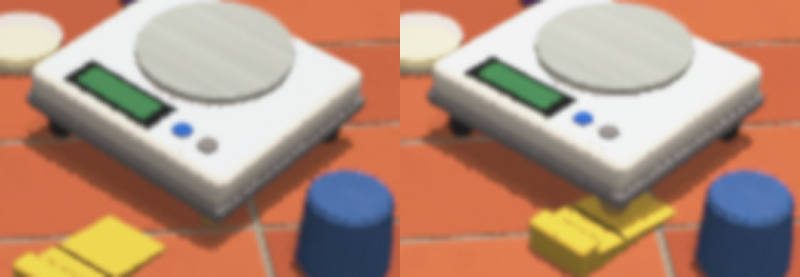

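```bash
python3 - <<'E'
from h import *
L=[cv2.resize(cv2.imread(f"pics/{c}11.png")[y:y+60,x:x+80],(400,300),interpolation=cv2.INTER_CUBIC) for c,x,y in(("scene",285,230),("top",310,190))]
cv2.imwrite("pics/c11.png",np.hstack(L))
E
```

```text
(no output)
```

View pics/c11.png

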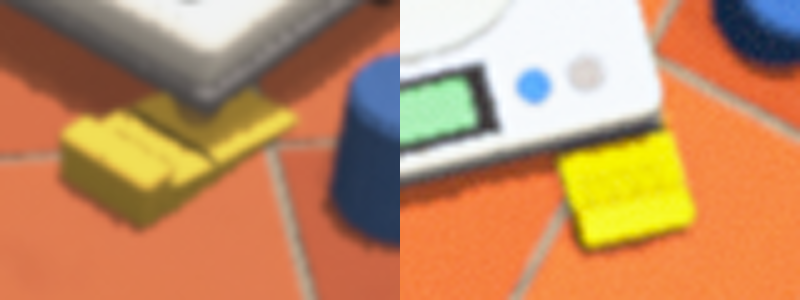

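```bash
python3 - <<'E'
from h import *
mt,ms=eyes.camera_model("top"),eyes.camera_model("scene")
S=lambda a:np.array(a,float)/5+[285,230]-.4
T=lambda a:(np.array(a,float)-[400,0])/5+[310,190]-.4
W=np.array([[.044,-.022,.0015],[-.044,-.022,.0],[-.0047,-.022,.0093],[-.044,-.022,.022]])
sw=S([[297,119],[141,228],[212,163],[148,189]])
V=np.array([[-.044,.022,.022],[-.044,-.022,.022]]);tv=T([[589,249],[694,219]])
f=lambda p:np.r_[(proj("scene",wedT(p)(W),ms)-sw).ravel(),(proj("top",wedT(p)(V),mt)-tv).ravel()]
r=least_squares(f,[.57,.13,.2]);w=r.x;print(w,toloc(*w[:2])*1e3,r.fun.reshape(-1,2).round(1).tolist())
E
```

```text
[0.5816198  0.13720626 0.19896738] [-9.41224203 -0.76632262] [[0.1, -0.6], [0.6, 0.8], [0.8, -0.5], [-0.4, -0.8], [-0.9, 0.2], [0.7, 1.1]]
```

```bash
python3 - <<'E'
from h import *
for t in [(*loc(-.097,0),.084),(*loc(-.097,0),.0313),(*loc(-.07,0),.0313)]: print(np.round(t,3),shift(t))
s=readout.read_state();print(s["orientation"].round(4) if hasattr(s["orientation"],'round') else s["orientation"])
E
```

```text
[0.496 0.121 0.084] [ 0.0715 -0.3205  0.1365]
[0.496 0.121 0.031] [ 0.0716 -0.3205  0.1892]
[0.522 0.126 0.031] [ 0.0986 -0.3205  0.1891]
[[ 0.9807  0.1957 -0.0012]
 [ 0.1957 -0.9807  0.0013]
 [-0.001  -0.0015 -1.    ]]
```

```bash
python3 -m crank '[[[0.015,-0.045,0],[0,0,0],-1],[[0.025,-0.09,0],[0,0,0],-1],[[0.035,-0.135,0],[0,0,0],-1],[[0.045,-0.18,0],[0,0,0],-1],[[0.055,-0.225,0],[0,0,0],-1],[[0.06,-0.27,0.02],[0,0,0],-1],[[0.065,-0.31,0.06],[0,0,0],-1],[[0.065,-0.32,0.1],[0,0,0],-1],[[0.065,-0.32,0.137],[0,0,0],-1],[[0.065,-0.32,0.137],[0,0,0],-1]]'; python3 -m crank '[[[0,0,0.03],[0,0,0],-1],[[0,0,0.052],[0,0,0],-1],[[0,0,0.052],[0,0,0],-1],[[0,0,0.052],[0,0,0],-1]]'; python3 - <<'E'
from h import *
s=readout.read_state();print(toloc(*s["tcp_pos"][:2]),shift((*loc(-.066,0),.0313)))
E
```

```text
time: 13.8
tcp_pos: [0.4853, 0.1207, 0.0801]
orientation: [[0.979, 0.202, -0.008], [0.202, -0.979, -0.0], [-0.008, -0.001, -1.0]]
wrist_force: [-0.7, -0.7, 0.3]
finger_gap: 0.0
time: 14.2
tcp_pos: [0.4899, 0.12, 0.034]
orientation: [[0.98, 0.198, 0.001], [0.198, -0.98, 0.0], [0.001, -0.0, -1.0]]
wrist_force: [-0.3, 0.3, -0.3]
finger_gap: -0.003
[-0.10274067  0.00036395] [0.0367 0.0005 0.0027]
```

```bash
python3 -m crank '[[[0.01,0,0.002],[0,0,0],-1],[[0.02,0,0.002],[0,0,0],-1],[[0.03,0,0.002],[0,0,0],-1],[[0.0365,0,0.002],[0,0,0],-1],[[0.0365,0,0.002],[0,0,0],-1],[[0.0365,0,0.002],[0,0,0],-1]]'|tail -2; for i in 1 2 3 4; do python3 -m crank '[[[0.0007,0,0],[0,0,0],-1],[[0.0007,0,0],[0,0,0],-1]]' >/dev/null;python3 - <<'E'
from h import *
s=readout.read_state();print(toloc(*s["tcp_pos"][:2])*1e3,np.round(s["wrist_force"],2), np.hypot(*s["wrist_force"][:2]))
E
done
```

```text
wrist_force: [-0.4, -0.9, -0.4]
finger_gap: 0.003
[-6.6460946e+01 -2.5510927e-02] [-0.2   0.75 -0.02] 0.7780278086183928
[-6.55626796e+01 -4.09062254e-02] [-0.34  0.06 -0.43] 0.3472707240713793
[-6.47939091e+01 -2.38979701e-02] [ 0.4  -0.17 -0.64] 0.43227736185780824
[-6.41214999e+01 -2.29601643e-02] [ 0.01 -0.13  0.51] 0.12622727552553897
```

```bash
for i in 1 2 3; do python3 -m crank '[[[0.0005,0,0],[0,0,0],-1],[[0.0005,0,0],[0,0,0],-1]]' >/dev/null;python3 - <<'E'
from h import *
s=readout.read_state();print(s["time"],toloc(*s["tcp_pos"][:2])*1e3,np.round(s["wrist_force"],2), np.hypot(*s["wrist_force"][:2]))
E
done
```

```text
15.8 [-6.40038322e+01  3.28933802e-02] [-2.7  -0.78  1.78] 2.8135702313267563
16.0 [-6.39491843e+01  2.17210398e-02] [-4.52 -1.96  4.19] 4.925406290771667
16.2 [-6.38126353e+01  1.41890034e-02] [-7.37 -1.32  5.56] 7.491623537166764
```

```bash
for i in 1 2 3; do python3 -m crank '[[[0.0005,0,0],[0,0,0],-1],[[0.0005,0,0],[0,0,0],-1],[[0.0005,0,0],[0,0,0],-1]]' >/dev/null;python3 - <<'E'
from h import *
s=readout.read_state();print(s["time"],toloc(*s["tcp_pos"][:2])*1e3,np.round(s["wrist_force"],2), np.hypot(*s["wrist_force"][:2]))
E
done
```

```text
16.5 [-6.35223371e+01  2.95766171e-02] [-7.46 -1.36  6.25] 7.582947463001083
16.8 [-63.16599163   0.06849453] [-9.41 -2.33  5.94] 9.695428154221506
17.1 [-62.78223499   0.10709416] [-9.7  -2.74  7.23] 10.080022662871576
```

```bash
python3 -m crank '[[[-0.01,0,0],[0,0,0],-1],[[-0.03,0,0],[0,0,0],-1],[[-0.035,0,-0.03],[0,0,0],-1],[[-0.035,0,-0.06],[0,0,0],-1],[[-0.035,0.02,-0.1],[0,0,0],-1],[[-0.045,0.06,-0.14],[0,0,0],-1],[[-0.055,0.1,-0.17],[0,0,0],-1],[[-0.065,0.145,-0.18],[0,0,0],-1],[[-0.075,0.19,-0.18],[0,0,0],-1],[[-0.085,0.235,-0.18],[0,0,0],-1]]';python3 -m crank '[[[-0.01,0.045,0],[0,0,0],-1],[[-0.02,0.09,0],[0,0,0],-1],[[-0.02,0.09,0],[0,0,0],-1]]' >/dev/null; python3 - <<'E'
from h import *
for c in ["top","scene"]:
    cv2.imwrite(f"pics/{c}12.png",eyes.camera(c)[:,:,::-1])
L=[cv2.resize(cv2.imread(f"pics/{c}12.png")[y:y+140,x:x+186],(398,300),interpolation=cv2.INTER_CUBIC) for c,x,y in(("scene",220,150),("top",240,130))]
cv2.imwrite("pics/a12.png",np.hstack(L))
E
python3 lvl.py 11 12
```

```text
time: 18.1
tcp_pos: [0.4937, -0.1218, 0.2113]
orientation: [[0.98, 0.197, 0.003], [0.197, -0.98, -0.002], [0.002, 0.003, -1.0]]
wrist_force: [0.9, -0.2, 0.2]
finger_gap: -0.001
11 36 dx,dy mm [ 0.41506098 -0.06509838] dyaw 0.0003309551812205246 tilt rad 0.0022077558235512975 sd [0.00016377 0.00020297 0.00158246 0.03837639] med res 0.14249416884260313
12 36 dx,dy mm [0.51815286 0.04353134] dyaw 0.002310851404447624 tilt rad 0.0016632524145617344 sd [0.00015602 0.00020204 0.00153936 0.03699957] med res 0.12264457743481216
```

View pics/a12.png

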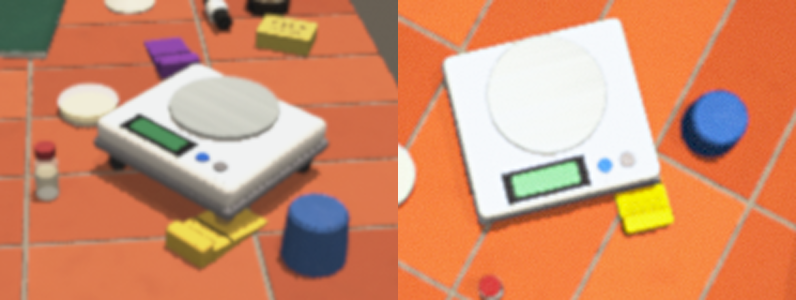

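```bash
python3 -c "
from bench import ctrl,readout
print(readout.read_state()['time'],ctrl.hand_in())"
```

```text
the job is handed in; nothing more can be done
18.5 None
```

I pushed the yellow wedge under the brass foot with closed fingers, took the hand away, and handed the job in at 18.5 s. The balance now measures level.

I first pushed the wedge about 20 mm sideways, in line with the foot. I then pushed its heel, thin end first, until the push force doubled from about 5 N to 10 N. After the first retreat the force had only reached 8 N, so I went back and pushed about 1.2 mm more. That second push reached 10 N.

**Last checks:**
- **Level:** the remaining tilt measures 0.002 ± 0.003 rad, against 0.08 rad at the start.
- **Balance position:** it moved about 0.5 mm.
- **Wedge:** it is square under the foot, with the black mark just hidden from above.
- **Other things:** the vial, petri dish and blue knob look unmoved in the pictures.
- **Hand:** the fingers are clear, with no contact force.

**Disagreement:** the wrist camera put the front of the case about 1.5 mm farther away than my fit from the other two cameras, within the 2 mm calibration error. The wedge position was therefore settled by the push force and the measured tilt. I did not test for rocking by touching the balance.

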